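# Refit the hob knob and hold it in

### The arm

A 6-joint arm with a two-finger parallel gripper is mounted at the origin on a cart in front of the work surface, level with it; the furniture and walls round the work are solid. World frame = base frame: x ahead of the robot, y to its left, z up, the work surface at z = 0. Lengths are in mm, angles in rad, forces in N, time in s.
With the tool pointing down it reaches from about 350 to 775 mm from the base axis. Payload 7.3 kg.
Tool frame: the origin (TCP) lies between the finger pads; the fingertips stand bot.tips_ahead ahead of it and the grasp point (between the pads) lies 6 mm ahead of it (bot.tips_ahead is the distance from the TCP to the fingertips, in mm); z points along the fingers, y is the line along which they close (so a half turn about z gives the same grasp; the last joint's range is limited). The gripper opens to 92 mm and grips with 3 to 60 N. Pads are 19 mm wide; open, the fingers measure 130 mm over their backs; the gripper's body (75 mm by 190 mm) begins 47 mm behind the grasp point.
Start: joints at [-1.332, 0.342, 1.524, -0, 1.275, -0.146], TCP at [197.094, -486.617, 251.741] pointing down, gripper open.
Joint ranges: [-2.53, 2.53], [-0.77, 2.02], [0.04, 2.7], [-1, 4.14], [0.28, 2.66], [-3.11, 3.11]. Speed limits (rad/s): [2.57, 2.57, 3.14, 3.14, 3.14, 3.14].

### API

Orientations are given as [roll, pitch, yaw] about the fixed x, y, z axes, in that order (R = Rz(yaw) Ry(pitch) Rx(roll)).
In Python, from plant import bot gives the robot as it stands. The module is installed in compiled form; this text tells all that it offers.
- The arm moves only by the tool step_arm, never from a script. Its argument "targets" is one flat list of numbers, 7 for each row, row after row: the opening, from 0 (shut) to 1 (fully open), then the shift along the tool's x, y, z each as a share of 100 mm, from -1 to 1, then the turn, a rotation vector about the tool's x, y, z each as a share of pi/4 rad, from -1 to 1. A call has 1 to 20 rows; each row is the pose to reach, as a shift and turn from the pose commanded when the call began, along the tool's axes at that moment; what a row does not reach only later rows make up. A row lasts 1/8 s, in which the tool goes at most 62.5 mm and 10.7 degrees, less where a joint would pass 70% of its speed; a pose out of reach is approached as far as the arm can. A call with a number of a shift or a turn outside -1 to 1 is refused whole. A call with a gripper value outside its range is refused whole. The fingers move at their own pace and stop on an object; the grip force is fixed at half the most. Time passes only in rows, so rows that repeat a pose let the fingers close. It gives the time, the measured TCP pose, the force, the opening and the grip force at its end, in the units of the state.
- bot.get_obs(): the state, without advancing time (a new reading comes with each control period).
- bot.capture(name): name is "side" or "top" or "wrist"; returns (picture, depth): 400x640x3 uint8, blue, green, red; 400x640 float32, mm along the optical axis (not along the pixel's ray), 0 where there is no reading.
- bot.camera_info(name): a dict with "fx", "fy", "cx", "cy" (pixels), "camera_from_world" (4x4, takes a point from world to camera coordinates); the wrist camera has in their place "hand_eye" (4x4, takes a point from camera to tool coordinates, whose origin is the TCP and whose axes are the flange's). Camera axes: x right, y down, z forward; pixel columns grow to the right and rows downward; lengths in mm; the calibration is good to about 2 mm. A picture is of the moment at which its call begins: read the wrist's pose just before it. camera_info takes no time and is no camera call.
- bot.close_job(): hands the job in; it is judged then, once.
The state is a dict: "time": time; "joint_positions": joint angles; "dq": joint speeds; "tau": joint torques, N m; "tool_pos": TCP position; "tcp_rot": TCP orientation; "contact_force": force on the tool from outside, world axes, zero at the start; "moment": the same for the moment, N m; "grip_width": finger opening in mm; "finger_force": force on a finger pad.
Only numpy, scipy, OpenCV 4.12 (cv2) and the standard library are available. Lean on these libraries where they do the work, as an engineer would, in place of code of your own. Each camera call takes 0.05 s, during which the arm holds its last target. There are 200 camera calls.

### The job

First swing the cam lever on the hob all the way over, so that it draws the gas cartridge home. Then pick up the loose control knob, turn it so that the flat in its bore matches the flat of the D-shaped valve shaft, push it fully onto the shaft and press it in against the spring to the bottom of its travel. Finish while still holding the knob pressed in, with the lever left fully over, and leave the timer, the tin and the lemon where they stand.

Things in the scene. Friction and masses are not known exactly. Their poses are not given: they have to be found in the camera images.
- hob: white table-top gas hob, 250 (x) x 300 (y) x 70 mm, fixed; origin under its centre, z up, its front faces its own -x. A flat strip 100 mm deep along the front, top at z = 70 mm, carries the cam lever (95 mm left of the middle, +y) and the valve shaft (45 mm right, -y). Behind stand the burner with pan supports up to z = 101 mm (right) and the gas cartridge, up to z = 97 mm (left)
- lever (a joint): angle of the cam lever about its upright pivot, rad: 0 open (arm to the hob's front right), 1.5 fully over at its stop (arm to the front left); the value grows clockwise seen from above. Starts at 0 to 0.3, slight friction (1.5 N at the tab), stays where left; draws the cartridge 12 mm forward
- lever_pivot (a point): point on the vertical pivot axis of the cam lever, 82 mm above the worktop (12 mm above the strip); its own +x points along the arm, z up
- lever_tab (a point): centre of the upright round finger tab at the end of the dark lever arm: 14 mm in diameter, top at z = 108 mm (this point at z = 98 mm), 58 mm from the pivot axis; the arm below it is 14 mm wide, its top at z = 85 mm; the tab can be pushed or pinched from above
- shaft_tip (a point): centre of the top of the upright steel valve shaft, 102 mm above the worktop, 32 mm above the strip; 16 mm in diameter with one flat 4 mm from the axis along its length, top 3 mm tapered in by 2.5 mm. Own +x is the outward normal of the flat, z up; it points to the hob's front within 0.45 rad. Stiff to turn (0.6 N m): turn the knob to suit it
- shaft (a joint): how far the valve shaft is pressed in, m: 0 out, 0.008 at the stop. A spring resists with about 2 N at the start and 8 N at the stop and pushes it out again when let go
- knob_center (a point): centre, half-way up, of the loose black control knob standing on the worktop, bore down (44 mm high, about 60 g). Round skirt 44 mm in diameter, 22 mm high; on it a bar grip 14 mm wide, flat-sided, 22 mm high, full width from 20 mm behind the axis to 14 mm ahead, then a pointed nose to 21 mm with a thin line on top. Own +x points along the bar to the nose, z up
- knob_bore (a point): closed end of the knob's D-shaped bore, on its axis, 18 mm above the underside, 4 mm below knob_center, axes alike. Bore 18.5 mm in diameter, its flat 5.25 mm from the axis on the nose side: fitted, nose (+x) points as the shaft flat's normal (+x of shaft_tip), 0.1 rad of error still enters, and this point meets shaft_tip. The skirt then clears the strip by 14 mm, 6 mm when pressed in
- egg_timer: red and white kitchen timer, 62 mm in diameter, 60 mm high, origin at its underside; leave alone
- tin_1: food tin, 75 mm in diameter, 58 mm high, origin at its underside; leave alone
- lemon_1: lemon, 78 x 55 x 56 mm, origin at its underside; leave alone

How it is judged:
By the outcome, as a careful person would: the job done as asked, in the order asked, and still so for the second after the job is handed in, while the arm keeps its last pose, push and grip.
It also fails if it takes over 72 s, if anything falls off the work surface, if the arm or the gripper's body presses on something with over 40 N, if the wrist force passes 120 N, or if a joint passes its speed limit or range.

## Working session

There is one attempt and no reset: what is moved stays moved. The work goes in short steps, Python scripts to look and compute and a tool call to move; the robot and the scene stay as the last step left them, time stands still between calls to the robot, and variables do not carry over. Pictures are saved under pics/ and viewed, at most 10 in all, crops included, and the job is handed in when it is done.

Besides the shell and the picture viewer there is one more tool, called after "Emit:" by a JSON object that holds its "fn" and its "kwargs", one argument or row to a line. step_arm: Moves the arm, as the interface text tells. Shift numbers are shares of 100 mm and turn numbers shares of pi/4 rad, none past 1 either way. Its arguments: {"type":"object","properties":{"targets":{"type":"array"}},"required":["targets"]}

```bash
mkdir -p pics; cat > h.py <<'E'
import numpy as np, cv2
from scipy.spatial.transform import Rotation as R
from plant import bot
def T():
    o=bot.get_obs(); M=np.eye(4); M[:3,:3]=R.from_euler('xyz',o['tcp_rot']).as_matrix(); M[:3,3]=o['tool_pos']; return M
def cap(n):
    M=T() if n=='wrist' else None
    p,d=bot.capture(n); c=bot.camera_info(n)
    W=M@np.array(c['hand_eye']) if n=='wrist' else np.linalg.inv(np.array(c['camera_from_world']))
    v,u=np.mgrid[0:400,0:640]
    P=np.stack([(u-c['cx'])/c['fx']*d,(v-c['cy'])/c['fy']*d,d],-1)@W[:3,:3].T+W[:3,3]
    P[d==0]=np.nan
    return p,P
E
python3 - <<'E'
from h import *
print(bot.get_obs(),bot.tips_ahead)
for n in('top','side'):
    p,P=cap(n); cv2.imwrite(f'pics/{n}0.png',p); np.save(f'{n}0.npy',P)
E
```

```text
{'time': 0.0, 'joint_positions': array([-1.33202048e+00,  3.42720462e-01,  1.52502442e+00,  6.44390091e-06,
        1.27540841e+00, -1.46009900e-01]), 'dq': array([-0.00053928,  0.00163786,  0.00096549, -0.00058424, -0.00075927,
        0.00093161]), 'tau': array([-3.71881947e-05, -4.31253612e+01, -2.44214541e+01,  7.16950418e-02,
        5.60183125e-02, -1.01055016e-04]), 'tool_pos': array([ 196.99209419, -486.23579711,  251.04353203]), 'tcp_rot': array([-3.14004952e+00, -2.33155792e-04,  3.84783687e-01]), 'contact_force': array([ 0.1856384 ,  0.05163917, -1.24958062]), 'moment': array([-0.05359716, -0.03105189, -0.01427336]), 'finger_force': 0.0, 'grip_width': 91.62303109763462} 25.0
```

View pics/top0.png

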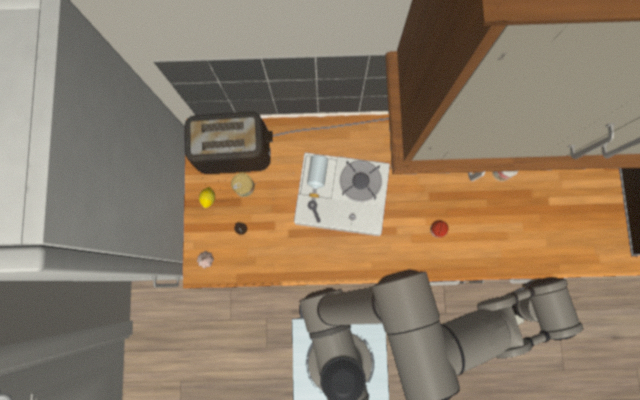

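View pics/side0.png

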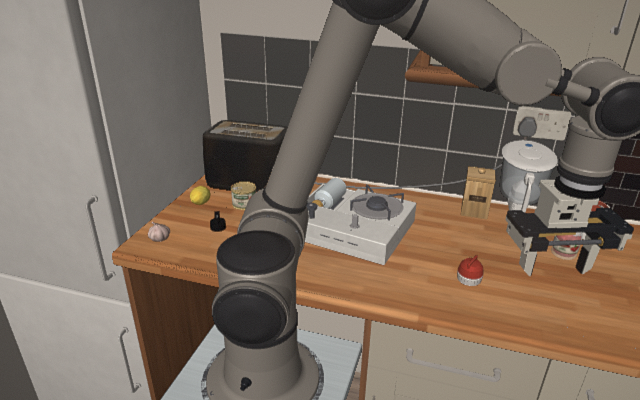

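The top view shows the hob at about (345,193), the lever pivot near (312,205) with its tab near (318,219), the shaft near (352,217) and the knob near (241,228). The timer, at (440,229), stands well clear.

```bash
python3 - <<'E'
from h import *
P=np.load('top0.npy')
for n,(u,v) in dict(knob=(241,228),piv=(312,204),tab=(318,219),shaft=(352,217),fl=(296,224),fr=(381,234),bl=(305,154),br=(389,163),timer=(440,229),tin=(242,185),lemon=(207,198),toaster=(228,140),cab=(420,160)).items(): print(n,P[v,u].round())
p=cv2.imread('pics/top0.png')
cv2.imwrite('pics/topc.png',cv2.resize(p[150:245,220:400],None,fx=4.4,fy=4.4,interpolation=cv2.INTER_CUBIC))
E
```

```text
knob [462. 327.  47.]
piv [531.  79.  93.]
tab [478.  60. 104.]
shaft [482. -54. 100.]
fl [473. 138.  25.]
fr [ 432. -161.   -9.]
bl [716. 100.  56.]
br [ 688. -202.    0.]
timer [ 437. -355.   57.]
tin [612. 323.  51.]
lemon [570. 444.  51.]
toaster [737. 346. 179.]
cab [ 576. -214.  474.]
```

View pics/topc.png

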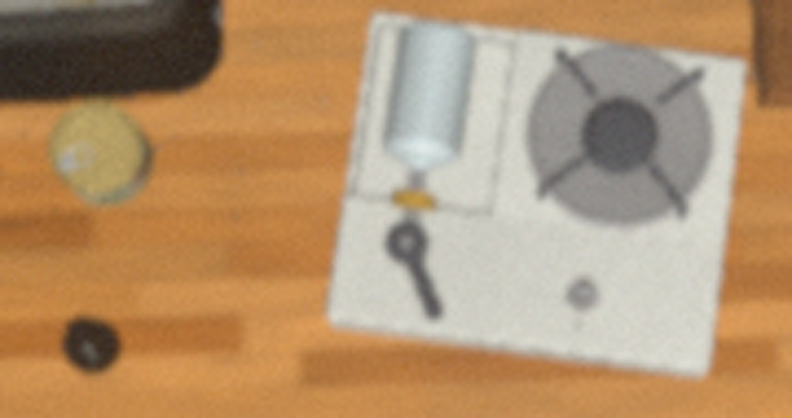

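The crop shows the hob yawed about -0.13 rad. The lever arm runs from pivot (405,243) to tab (435,312), and the shaft is at (582,293). I'm moving towards the hob.

Emit:
{"fn": "step_arm", "kwargs": {
  "targets": [1,0.5,-0.46,0,0,0,0,1,1,-0.92,0,0,0,0,1,1,-0.92,0,0,0,0]
}}

```text
time: 0.48
tool_pos: [256.1, -360.7, 251.6]
tcp_rot: [-3.14, -0.0, 0.388]
contact_force: [-0.3, -0.5, 0.9]
grip_width: 91.7
finger_force: 0.0
```

Emit:
{"fn": "step_arm", "kwargs": {
  "targets": [1,0.5,-0.46,0,0,0,0,1,1,-0.92,0,0,0,0,1,1,-0.92,0,0,0,0]
}}

```text
time: 0.85
tool_pos: [314.2, -238.9, 251.7]
tcp_rot: [-3.141, -0.0, 0.388]
contact_force: [0.4, -0.7, -0.7]
grip_width: 92.2
finger_force: 0.0
```

Emit:
{"fn": "step_arm", "kwargs": {
  "targets": [1,0.5,-0.46,0,0,0,0,1,1,-0.92,0,0,0,0,1,1,-0.92,0,0,0,0]
}}

```text
time: 1.23
tool_pos: [372.7, -116.6, 251.7]
tcp_rot: [3.141, -0.0, 0.389]
contact_force: [-0.9, 0.3, -0.2]
grip_width: 92.1
finger_force: 0.0
```

Emit:
{"fn": "step_arm", "kwargs": {
  "targets": [0.5,0.5,-0.5,0,0,0,0,0.5,1,-1,0,0,0,0,0.5,1,-1,0,0,0,0,0.5,1,-1,0,0,0,0]
}}

```text
time: 1.72
tool_pos: [427.4, 11.4, 251.4]
tcp_rot: [3.141, 0.001, 0.386]
contact_force: [-1.0, 0.3, -0.0]
grip_width: 56.3
finger_force: 0.0
```

```bash
python3 - <<'E'
from h import *
o=bot.get_obs();print(o['time'],o['tool_pos'],o['tcp_rot'],o['joint_positions'],o['contact_force'])
p,P=cap('wrist'); cv2.imwrite('pics/w1.png',p); np.save('w1.npy',P)
E
```

```text
1.725 [427.39189684  11.42574766 251.40848501] [3.14092970e+00 5.75481655e-04 3.85978648e-01] [-1.52330367e-01  1.63125230e-01  1.76958449e+00 -9.24047532e-04
  1.20903728e+00  1.03281423e+00] [-1.02146563  0.29161695 -0.02245904]
```

View pics/w1.png

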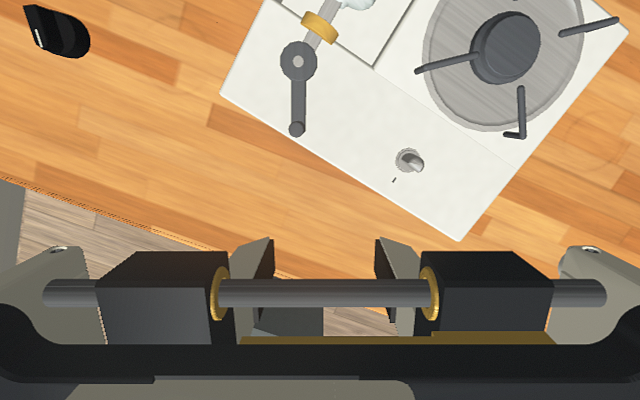

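The wrist view shows the lever pivot at (297,61), its tab at (296,129), the shaft at (408,160) and the knob at (57,32), with its nose line to the left.

```bash
python3 - <<'E'
from h import *
P=np.load('w1.npy')
def near(u,v,r,z0,z1):
    A=P[v-r:v+r+1,u-r:u+r+1].reshape(-1,3); A=A[(A[:,2]>z0)&(A[:,2]<z1)]
    print(len(A),A.mean(0).round(1),((A.min(0)+A.max(0))/2).round(1),np.ptp(A,axis=0).round(1))
near(296,129,12,104,112)
near(296,129,16,100,115)
near(297,61,22,86,100)
near(408,160,20,98,106)
near(57,32,40,38,50)
near(350,120,5,40,100)
# front edge strip direction
E=P[:,:,2]; m=(abs(E-70)<4); pts=[]
for y in range(-140,140,10):
    A=P[m&(abs(P[...,1]-y)<3)]
    if len(A)>20: pts.append((np.percentile(A[:,0],1),y))
pts=np.array(pts);print(pts.round().tolist()); print(np.polyfit(pts[:,1],pts[:,0],1))
E
```

```text
199 [474.7  57.2 107.7] [474.7  57.2 106.9] [13.4 13.6  5.6]
202 [474.8  57.1 107.6] [474.7  57.2 106.2] [13.4 13.6  7.1]
642 [528.8  77.1  86.7] [527.   77.6  88. ] [35.2 32.   3.9]
188 [486.9 -56.8 101.1] [486.8 -57.  100.6] [13.2 15.7  5.2]<stdin>:5: RuntimeWarning: Mean of empty slice.
  ret = um.true_divide(
Traceback (most recent call last):
ValueError: zero-size array to reduction operation minimum which has no identity
```

Emit:
{"fn": "step_arm", "kwargs": {
  "targets": [0.5,0.4,-0.15,0.3,0,0,0,0.5,0.61,-0.25,0.7,0,0,0,0.5,0.61,-0.25,0.9,0,0,0,0.5,0.61,-0.25,0.9,0,0,0]
}}

```text
time: 2.28
tool_pos: [473.1, 56.3, 160.3]
tcp_rot: [-3.141, 0.004, 0.383]
contact_force: [-0.1, -0.0, 0.2]
grip_width: 46.1
finger_force: 0.0
```

Emit:
{"fn": "step_arm", "kwargs": {
  "targets": [0.5,0,0,0.25,0,0,0,0.5,0,0,0.47,0,0,0,0.5,0,0,0.47,0,0,0,0,0,0,0.47,0,0,0,0,0,0,0.47,0,0,0,0,0,0,0.47,0,0,0,0,0,0,0.47,0,0,0,0,0,0,0.47,0,0,0,0,0,0,0.47,0,0,0]
}}

```text
time: 3.4
tool_pos: [474.0, 58.0, 115.0]
tcp_rot: [3.141, -0.0, 0.385]
contact_force: [-1.5, -1.9, 5.6]
grip_width: 13.1
finger_force: 30.0
```

Emit:
{"fn": "step_arm", "kwargs": {
  "targets": [0,0.011,-0.089,0,0,0,0.197,0,0.037,-0.175,0,0,0,0.395,0,0.074,-0.257,0,0,0,0.592,0,0.125,-0.332,0,0,0,0.79,0,0.125,-0.332,0,0,0,0.79]
}}

```text
time: 4.03
tool_pos: [473.0, 94.3, 115.0]
tcp_rot: [-3.141, 0.0, -0.237]
contact_force: [-2.6, 1.0, 5.8]
grip_width: 13.3
finger_force: 30.0
```

Emit:
{"fn": "step_arm", "kwargs": {
  "targets": [0,0.011,-0.089,0,0,0,0.197,0,0.037,-0.175,0,0,0,0.395,0,0.074,-0.257,0,0,0,0.592,0,0.125,-0.332,0,0,0,0.79,0,0.125,-0.332,0,0,0,0.79]
}}

```text
time: 4.65
tool_pos: [492.2, 123.5, 115.0]
tcp_rot: [3.14, 0.001, -0.857]
contact_force: [-4.0, 1.2, 9.0]
grip_width: 13.1
finger_force: 30.0
```

Emit:
{"fn": "step_arm", "kwargs": {
  "targets": [0,0.01,-0.03,0,0,0,0.06,0,0.02,-0.06,0,0,0,0.1,0,0.02,-0.06,0,0,0,0.1]
}}

```text
time: 5.03
tool_pos: [493.2, 123.8, 114.6]
tcp_rot: [3.129, 0.005, -0.934]
contact_force: [-19.6, -9.1, 21.5]
grip_width: 12.9
finger_force: 30.0
```

Emit:
{"fn": "step_arm", "kwargs": {
  "targets": [0.5,0,0,0,0,0,0,0.5,0,0,0,0,0,0,0.5,0,0.01,0,0,0,0,0.5,0,0.03,-0.3,0,0,0,0.5,-0.2,0.03,-0.8,0,0,-0.4,0.5,-0.8,0,-1,0,0,-0.8,0.5,-1,0,-1,0,0,-0.9,0.5,-1,0,-1,0,0,-0.9,0.5,-1,0,-1,0,0,-0.9]
}}

```text
time: 6.15
tool_pos: [439.3, 206.2, 214.7]
tcp_rot: [-3.141, -0.0, -0.228]
contact_force: [0.5, -0.1, -0.9]
grip_width: 45.7
finger_force: 0.0
```

```bash
python3 - <<'E'
from h import *
o=bot.get_obs();print(o['time'],o['tool_pos'],o['tcp_rot'],o['joint_positions'],o['contact_force'])
p,P=cap('wrist'); cv2.imwrite('pics/w2.png',p); np.save('w2.npy',P)
E
```

```text
6.15 [439.33434297 206.16953908 214.66673417] [-3.14144379e+00 -3.44206834e-04 -2.28346506e-01] [ 2.80707174e-01  3.04894179e-01  1.68822698e+00 -4.14093865e-05
  1.14809838e+00  2.07986696e+00] [ 0.4931437  -0.12493645 -0.94298842]
```

View pics/w2.png

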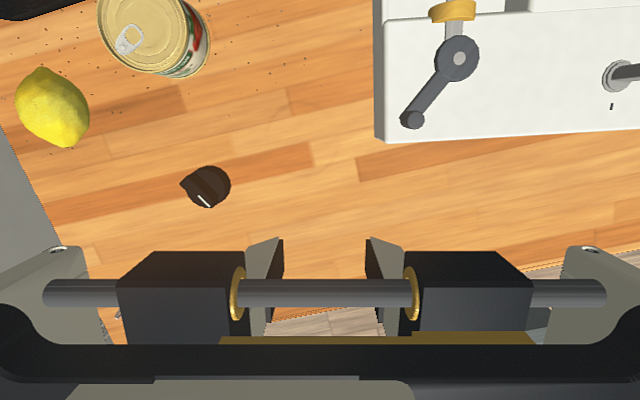

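The lever now points front left: pivot (457,58), tab (412,119). The knob is at (206,187), with a white nose line near (203,200).

```bash
python3 - <<'E'
from h import *
P=np.load('w2.npy');p=cv2.imread('pics/w2.png')
def near(u,v,r,z0,z1):
    A=P[v-r:v+r+1,u-r:u+r+1].reshape(-1,3); return A[(A[:,2]>z0)&(A[:,2]<z1)]
A=near(412,119,16,102,112);B=near(457,58,22,86,100)
a=A.mean(0);b=B.mean(0);print(a,b,np.arctan2(*(a-b)[1::-1])-np.pi)
K=near(206,187,35,40,47);rect=cv2.minAreaRect(K[:,:2].astype(np.float32));print(len(K),K.mean(0),rect,cv2.boxPoints(rect).round(1).tolist())
S=near(206,187,35,15,30); print('skirt',S.mean(0),np.ptp(S,axis=0))
m=np.zeros((400,640),bool);m[160:215,170:240]=1
m&=(p.min(-1)>110)&(P[...,2]>35);print('line',m.sum(),P[m].mean(0) if m.any() else 0)
cv2.imwrite('pics/k.png',cv2.resize(p[150:225,160:260],None,fx=6,fy=6,interpolation=cv2.INTER_NEAREST))
E
```

```text
[492.06509344 123.1420895  107.48576095] [528.52158347  77.52411058  86.72294836] -0.8965620908681773
521 [466.00983331 332.69837801  43.70295465] ((464.376953125, 333.0270690917969), (39.75698471069336, 14.823150634765625), 28.079750061035156) [[443.29998779296875, 330.20001220703125], [450.29998779296875, 317.1000061035156], [485.3999938964844, 335.79998779296875], [478.3999938964844, 348.8999938964844]]
skirt [468.06083517 324.23272252  22.17535702] [42.40963741 44.09534084 14.91858393]
line 34 [455.83003887 329.16153412  44.49944712]
```

View pics/k.png

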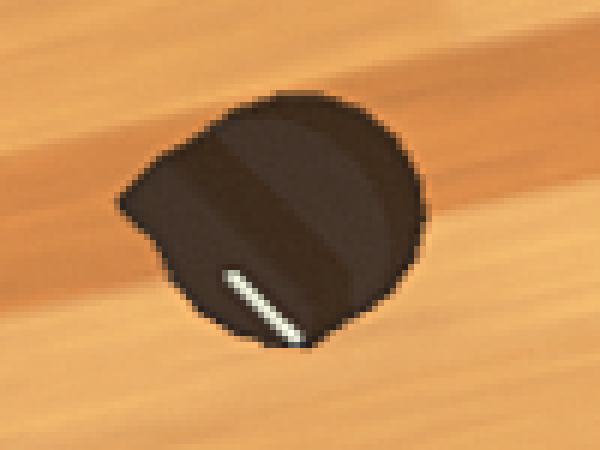

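Emit:
{"fn": "step_arm", "kwargs": {
  "targets": [0.6,-0.02,-0.5,0.2,0,0,-0.2,0.6,-0.03,-1,0.4,0,0,-0.42,0.6,-0.03,-1,0.5,0,0,-0.64,0.6,-0.03,-1,0.5,0,0,-0.85,0.6,-0.03,-1,0.5,0,0,-0.915,0.6,-0.03,-1,0.5,0,0,-0.915]
}}

```text
time: 6.95
tool_pos: [459.3, 303.6, 164.3]
tcp_rot: [3.142, 0.0, 0.487]
contact_force: [-0.3, 0.7, -0.5]
grip_width: 55.2
finger_force: 0.0
```

```bash
cat > knob.py <<'E'
from h import *
o=bot.get_obs();print(o['time'],o['tool_pos'],o['tcp_rot'])
p,P=cap('wrist'); np.save('w3.npy',P); cv2.imwrite('pics/w3.png',p)
m=(P[...,2]>40)&(P[...,2]<48)&(np.hypot(P[...,0]-465,P[...,1]-332)<30)
K=P[m][:,:2];r=cv2.minAreaRect(K.astype(np.float32));print(len(K),r)
c=np.array(r[0])
S=P[(P[...,2]>17)&(P[...,2]<26)&(np.hypot(P[...,0]-465,P[...,1]-332)<30)];print('skirt',S.min(0),S.max(0))
t=T();print('tool-frame centre',t[:3,:3].T@(np.r_[c,44]-t[:3,3]))
E
python3 knob.py
```

```text
6.95 [459.26453351 303.61311266 164.33370257] [3.14155718e+00 4.50627838e-04 4.87348708e-01]
719 ((464.89825439453125, 333.8638000488281), (39.462982177734375, 13.674899101257324), 26.98920249938965)
skirt [443.29277003 312.30650996  17.1541989 ] [486.25105721 354.66560923  25.32756364]
tool-frame centre [ 19.1856969  -24.08025638 120.41435848]
```

Emit:
{"fn": "step_arm", "kwargs": {
  "targets": [0.6,0.19,-0.24,0.2,0,0,0.02,0.6,0.19,-0.24,0.5,0,0,0.02,0.6,0.19,-0.24,0.8,0,0,0.02,0.6,0.19,-0.24,0.8,0,0,0.02]
}}

```text
time: 7.5
tool_pos: [463.2, 333.1, 82.6]
tcp_rot: [3.141, 0.005, 0.473]
contact_force: [0.1, 0.4, 0.5]
grip_width: 55.5
finger_force: 0.0
```

Emit:
{"fn": "step_arm", "kwargs": {
  "targets": [0.6,0,0,0.2,0,0,0,0.6,0,0,0.355,0,0,0,0.6,0,0,0.355,0,0,0,0,0,0,0.355,0,0,0,0,0,0,0.355,0,0,0,0,0,0,0.355,0,0,0,0,0,0,0.355,0,0,0,0,0,0,0.355,0,0,0,0,0,0,0.355,0,0,0]
}}

```text
time: 8.62
tool_pos: [464.5, 334.0, 49.3]
tcp_rot: [3.142, -0.0, 0.475]
contact_force: [-0.6, -0.1, 0.3]
grip_width: 13.8
finger_force: 30.0
```

Emit:
{"fn": "step_arm", "kwargs": {
  "targets": [0,0,0,-0.2,0,0,0,0,0,0,-0.5,0,0,0,0,-0.2,0.3,-0.8,0,0,0.22,0,-0.4,0.7,-1,0,0,0.44,0,-0.4,1,-1,0,0,0.66,0,-0.4,1,-1,0,0,0.77]
}}

```text
time: 9.38
tool_pos: [475.4, 225.0, 149.6]
tcp_rot: [3.142, -0.001, -0.136]
contact_force: [-0.6, 0.1, -0.3]
grip_width: 13.9
finger_force: 30.0
```

Emit:
{"fn": "step_arm", "kwargs": {
  "targets": [0,0,0.5,-0.3,0,0,0,0,0,1,-0.5,0,0,0,0,0,1,-0.5,0,0,0]
}}

```text
time: 9.75
tool_pos: [462.1, 125.3, 200.6]
tcp_rot: [-3.142, -0.003, -0.133]
contact_force: [0.1, 1.3, -1.8]
grip_width: 13.7
finger_force: 30.0
```

Emit:
{"fn": "step_arm", "kwargs": {
  "targets": [0,0,0.5,0,0,0,0,0,0,1,0,0,0,0,0,0,1,0,0,0,0]
}}

```text
time: 10.12
tool_pos: [448.5, 26.7, 198.8]
tcp_rot: [3.141, 0.001, -0.133]
contact_force: [-0.9, 0.4, 0.0]
grip_width: 13.5
finger_force: 30.0
```

Emit:
{"fn": "step_arm", "kwargs": {
  "targets": [0,-0.25,0.4,0,0,0,0,0,-0.5,0.8,0,0,0,0,0,-0.5,0.8,0,0,0,0,0,-0.5,0.8,0,0,0,0]
}}

```text
time: 10.62
tool_pos: [389.5, -43.6, 199.2]
tcp_rot: [-3.141, -0.001, -0.129]
contact_force: [0.3, 0.9, 0.2]
grip_width: 13.6
finger_force: 30.0
```

```bash
python3 - <<'E'
from h import *
o=bot.get_obs();print(o['time'],o['tool_pos'],o['tcp_rot'])
p,P=cap('wrist'); np.save('w4.npy',P); 
m=(P[...,2]>99)&(P[...,2]<106)&(np.hypot(P[...,0]-487,P[...,1]+57)<14)
v,u=np.where(m);print(u.min(),u.max(),v.min(),v.max(),m.sum())
A=P[m];print(A.mean(0),(A.min(0)+A.max(0))/2,np.ptp(A,axis=0))
cu,cv=int(u.mean()),int(v.mean())
w=np.hstack([cv2.resize(p[max(cv-50,0):cv+50,cu-50:cu+50],(396,396),interpolation=cv2.INTER_CUBIC),cv2.resize(p[150:400,195:445],(396,396))])
cv2.imwrite('pics/w4c.png',w); cv2.imwrite('pics/w4.png',p)
E
```

```text
10.625 [389.51287206 -43.56549076 199.21728964] [-3.14112072e+00 -6.79372901e-04 -1.29399860e-01]
315 336 69 88 320
[486.42766154 -57.68617569 101.34451277] [486.40193451 -57.32924868 101.65957635] [13.07811458 15.21817148  5.30363876]
```

View pics/w4c.png

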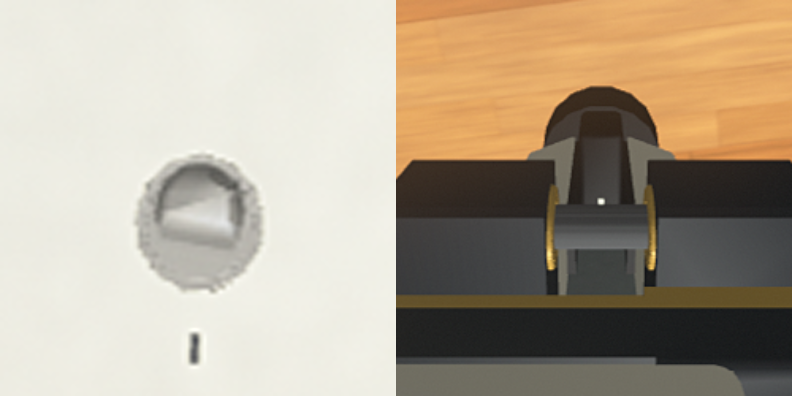

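The shaft's flat faces the image bottom, towards the hob's front, with its edge tilted slightly. The knob is held upright between the fingers. I'm fitting the flat from the depth.

```bash
python3 - <<'E'
from h import *
for f,c0 in(('w4',(486.6,-57.2)),('w1',(486.8,-57))):
    P=np.load(f+'.npy')
    d=np.hypot(P[...,0]-c0[0],P[...,1]-c0[1])
    A=P[(P[...,2]>76)&(P[...,2]<97)&(d<11)]
    print(len(A)); xy=A[:,:2]
    best=(0,)
    rng=np.random.default_rng(0)
    for _ in range(2000):
        i,j=rng.choice(len(xy),2,False); t=xy[j]-xy[i]; l=np.hypot(*t)
        if l<4: continue
        n=np.array([-t[1],t[0]])/l; k=abs((xy-xy[i])@n)<0.4
        if k.sum()>best[0]: best=(k.sum(),k)
    Q=xy[best[1]]; c=Q.mean(0); n=np.linalg.svd(Q-c)[2][1]; n*=-np.sign(n[0])
    print(best[0],'normal yaw-pi',np.arctan2(-n[1],-n[0]),'dist',(c-c0)@n,'c',c,'len',np.ptp((Q-c)@[-n[1],n[0]]))
    # top face (z>101.3)
    B=P[(P[...,2]>101.2)&(d<11)][:,:2]; print('top',B.mean(0),cv2.minAreaRect(B.astype(np.float32)))
    # strip tick mark / whole shaft extents along n
    C=P[(P[...,2]>76)&(d<11)][:,:2]; s=C@[-n[1],n[0]]; print('lat centre',(np.percentile(s,1)+np.percentile(s,99))/2-np.array(c0)@[-n[1],n[0]],np.ptp(s))
E
```

```text
36
36 normal yaw-pi -0.2931518292834881 dist 5.125066020542958 c [481.46656755 -56.47107964] len 13.761012835966447
top [486.59441929 -57.6324177 ] ((486.9736022949219, -57.86443328857422), (13.294894218444824, 9.158129692077637), 67.56502532958984)
lat centre 0.5208966675924813 15.438642499939476
82
41 normal yaw-pi 1.1887065834556394 dist -6.966573509254404 c [488.44172245 -50.15171239] len 7.1712498264949405
top [485.90015953 -50.52469359] ((485.9178771972656, -54.49046325683594), (16.189043045043945, 16.732715606689453), 36.883304595947266)
lat centre -3.0810201883059563 17.445090454348247
```

Emit:
{"fn": "step_arm", "kwargs": {
  "targets": [0,0.1,-0.08,0.2,0,0,0.13,0,0.24,-0.15,0.42,0,0,0.27,0,0.24,-0.15,0.42,0,0,0.27,0,0.24,-0.15,0.42,0,0,0.27]
}}

```text
time: 11.18
tool_pos: [414.7, -32.1, 157.5]
tcp_rot: [3.142, 0.0, -0.338]
contact_force: [0.2, -0.5, 0.0]
grip_width: 14.0
finger_force: 30.0
```

```bash
python3 - <<'E'
from h import *
o=bot.get_obs();print(o['time'],o['tool_pos'],o['tcp_rot'])
F=[cap('wrist') for _ in range(6)]
p=np.mean([f[0] for f in F],0).astype(np.uint8); Ps=[f[1] for f in F]
np.save('w5.npy',np.array(Ps)); c0=(486.7,-57.3)
for lo,hi in((80,97),(85,97),(100.5,104)):
  A=np.concatenate([P[(P[...,2]>lo)&(P[...,2]<hi)&(np.hypot(P[...,0]-c0[0],P[...,1]-c0[1])<11)] for P in Ps])[:,:2]
  r=cv2.minAreaRect(A.astype(np.float32)); l=cv2.fitLine(A.astype(np.float32),cv2.DIST_HUBER,0,.01,.01).ravel()
  print(lo,len(A),A.mean(0),r,'line dir->normal yaw-pi',np.arctan(l[1]/l[0]),np.arctan(-l[0]/l[1]))
P=Ps[0];m=(P[...,2]>98)&(np.hypot(P[...,0]-c0[0],P[...,1]-c0[1])<14);v,u=np.where(m);cu,cv=int(u.mean()),int(v.mean());print(cu,cv)
y0=max(cv-40,0);x0=cu-40
cv2.imwrite('pics/w5c.png',cv2.resize(p[y0:y0+80,x0:x0+80],(560,560),interpolation=cv2.INTER_CUBIC));print(x0,y0)
E
```

```text
11.175 [414.68530443 -32.09890209 157.52544496] [ 3.14150329e+00  1.55159687e-04 -3.38195630e-01]Traceback (most recent call last):
  File "<stdin>", line 8, in <module>
cv2.error: OpenCV(4.12.0) /io/opencv/modules/imgproc/src/linefit.cpp:50: error: (-215:Assertion failed) count > 0 in function 'fitLine2D_wods'
```

```bash
python3 - <<'E'
from h import *
Ps=np.load('w5.npy'); c0=(486.7,-57.3); p,_=cap('wrist')
print(T()@np.array(bot.camera_info('wrist')['hand_eye']))
D=np.hypot(Ps[...,0]-c0[0],Ps[...,1]-c0[1])
print(np.histogram(Ps[...,2][D<12],bins=[60,72,80,90,97,99,100,101,102,103,104]))
for lo,hi in((98.5,104),(100.8,104)):
  A=Ps[(Ps[...,2]>lo)&(Ps[...,2]<hi)&(D<12)][:,:2].astype(np.float32)
  if len(A): print(lo,len(A),A.mean(0),cv2.minAreaRect(A))
m=(Ps[0][...,2]>98)&(D[0]<14);v,u=np.where(m);cu,cv=int(u.mean()),int(v.mean())
y0=max(cv-40,0);x0=cu-40;print(x0,y0)
cv2.imwrite('pics/w5c.png',cv2.resize(p[y0:y0+80,x0:x0+80],(560,560),interpolation=cv2.INTER_CUBIC))
E
```

```text
[[-3.35801807e-01 -9.02224382e-01 -2.70607300e-01  4.86940944e+02]
 [-9.41932600e-01  3.21538549e-01  9.68294303e-02 -5.91522843e+01]
 [-3.51194445e-04  2.87409335e-01 -9.57807784e-01  2.90740858e+02]
 [ 0.00000000e+00  0.00000000e+00  0.00000000e+00  1.00000000e+00]]
(array([ 927, 2289,    0,    0,  163,  415,  603,  862,  655,   95]), array([ 60,  72,  80,  90,  97,  99, 100, 101, 102, 103, 104]))
98.5 2744 [486.65524  -57.637863] ((487.13568115234375, -57.800907135009766), (15.794881820678711, 11.861401557922363), 72.60419464111328)
100.8 1738 [486.69696  -57.687473] ((487.1485290527344, -57.61814880371094), (14.936691284179688, 10.927520751953125), 73.24978637695312)
283 71
```

View pics/w5c.png

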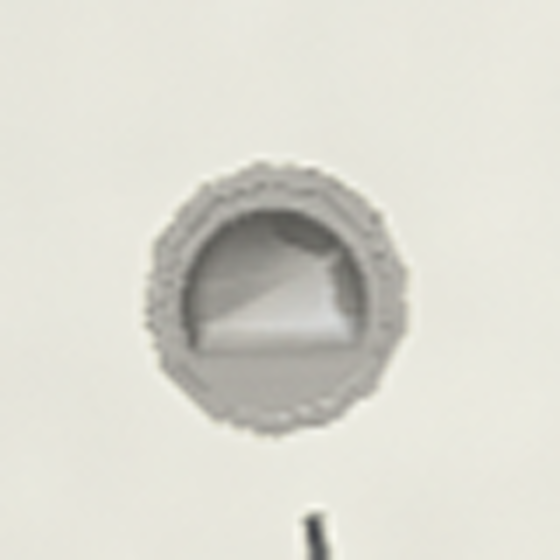

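The flat's edge is horizontal in this overhead view, from (195,350) to (358,347). So its normal is at yaw about -0.315 from -x, and the axis is near (485.4,-57).

Emit:
{"fn": "step_arm", "kwargs": {
  "targets": [0,0.2,0,-0.05,0,0,-0.03,0,0.5,0,-0.05,0,0,-0.03,0,0.75,0,-0.05,0,0,-0.03,0,0.75,0,-0.05,0,0,-0.03,0,0.75,0,-0.05,0,0,-0.03]
}}

```text
time: 12.15
tool_pos: [484.2, -57.5, 162.0]
tcp_rot: [3.141, 0.001, -0.318]
contact_force: [0.6, -0.1, -0.3]
grip_width: 13.8
finger_force: 30.0
```

Emit:
{"fn": "step_arm", "kwargs": {
  "targets": [0,0.01,0,0.05,0,0,0,0,0.01,0,0.1,0,0,0,0,0.01,0,0.13,0,0,0,0,0.01,0,0.16,0,0,0,0,0.01,0,0.16,0,0,0]
}}

```text
time: 12.78
tool_pos: [486.0, -58.0, 146.0]
tcp_rot: [3.142, 0.001, -0.318]
contact_force: [0.0, 0.1, -1.0]
grip_width: 13.8
finger_force: 30.0
```

Emit:
{"fn": "step_arm", "kwargs": {
  "targets": [0,0,0,0.04,0,0,0,0,0,0,0.07,0,0,0,0,0,0,0.1,0,0,0,0,0,0,0.12,0,0,0,0,0,0,0.12,0,0,0]
}}

```text
time: 13.4
tool_pos: [486.0, -58.0, 134.0]
tcp_rot: [3.142, 0.0, -0.318]
contact_force: [-0.3, 2.2, -2.0]
grip_width: 13.7
finger_force: 30.0
```

Now press in to the bottom: 8 mm of travel plus a small overshoot.

Emit:
{"fn": "step_arm", "kwargs": {
  "targets": [0,0,0,0.03,0,0,0,0,0,0,0.06,0,0,0,0,0,0,0.08,0,0,0,0,0,0,0.09,0,0,0,0,0,0,0.09,0,0,0]
}}

```text
time: 14.02
tool_pos: [486.3, -58.0, 125.6]
tcp_rot: [-3.142, -0.001, -0.318]
contact_force: [-1.6, 2.3, 6.8]
grip_width: 14.1
finger_force: 30.0
```

Emit:
{"fn": "step_arm", "kwargs": {
  "targets": [0,0,0,0.01,0,0,0,0,0,0,0.02,0,0,0,0,0,0,0.02,0,0,0]
}}

```text
time: 14.4
tool_pos: [486.5, -58.1, 124.9]
tcp_rot: [-3.142, -0.002, -0.318]
contact_force: [-5.2, 3.9, 17.3]
grip_width: 14.0
finger_force: 30.0
```

```bash
python3 - <<'E'
from h import *
p,P=cap('wrist'); 
v0,u0=np.mgrid[0:400,0:640]
S=P[(np.hypot(P[...,0]-486,P[...,1]+58)<24)&(P[...,0]>490)]
print('skirt z',np.percentile(S[:,2],[10,50,90]))
t,Q=cap('top'); print(bot.get_obs()['contact_force'],bot.get_obs()['tool_pos'])
A=Q[(Q[...,2]>102)&(Q[...,2]<114)&(np.hypot(Q[...,0]-492,Q[...,1]-123)<25)];print('tab',len(A),A.mean(0) if len(A) else '')
cv2.imwrite('pics/w6.png',p)
E
```

```text
skirt z [ 81.36633401 118.34057475 192.1820846 ]
[-4.82862345  2.91106528 16.88730133] [486.48747315 -58.01750366 124.83787553]
tab 13 [491.35781243 124.62669772 108.25132364]
```

View pics/w6.png

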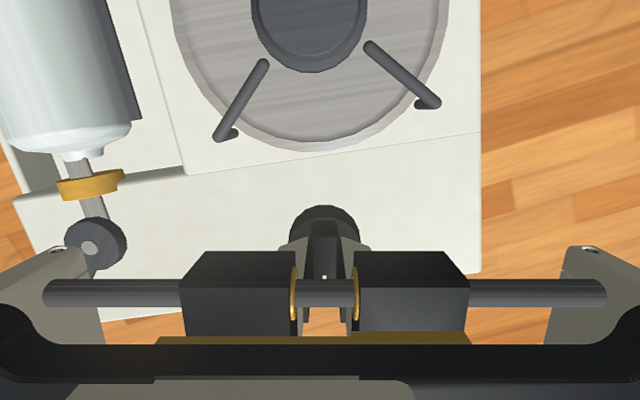

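The picture shows the knob seated on the shaft at (325,235), square in the grip. The press force holds steady at 17 N and the lever tab is still at its stop.

```bash
python3 -c "
from plant import bot
print(bot.close_job())"
```

```text
the job is handed in; nothing more can be done
None
```

The job is handed in: the lever is fully over at its stop, and the knob is fitted on the D-shaft and held pressed to the bottom at about 17 N; the timer, tin and lemon were not touched.

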